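Start and close a sprung reactor cap without cross-threading

ROBOT

A 6-joint arm with a two-finger parallel gripper is mounted at the origin on the work surface. World frame = base frame: x ahead of the robot, y to its left, z up, the work surface at z = 0. Lengths are in m, angles in rad, forces in N, time in s.
With the tool pointing down it reaches from about 0.35 to 0.975 m from the base axis. Payload 4.9 kg.
Tool frame: the origin (TCP) lies at the very end of the fingers, on their centre line; the grasp point (between the pads) lies 19 mm behind it; z points along the fingers, y is the direction in which the jaws open and shut (so a half turn about z gives the same grasp; the last joint's range is limited). The gripper opens to 85 mm and grips with 20 to 120 N. Pads are 22 mm wide; open, the fingers measure 114 mm over their backs; the gripper's body (76 mm by 85 mm) begins 54 mm behind the grasp point. The pads swing forward as they close: fully open they stand 13 mm farther back than shut.
Start: joints at [1.068, 0.053, 1.613, -0, 1.476, -0.119], TCP at [0.234, 0.58, 0.231] pointing down, gripper open.
Joint ranges: [-3.01, 3.01], [-1.01, 2.22], [0.06, 2.58], [-1.02, 4.17], [0.09, 2.62], [-3.14, 3.14]. Speed limits (rad/s): [2.57, 2.57, 3.14, 3.14, 3.14, 3.14].

INTERFACE

Orientations are given as a rotation vector (axis times angle).
In Python, from station import ctrl gives the robot as it stands.
- The arm moves only by the tool apply_moves, never from a script. Its argument "deltas" is a list of rows, each a list of 5 numbers: the shift along the tool's x, y, z in m, then the turn about the tool's z in rad, then the gripper's target within -1 to 1 (fully open at 1, half-way at 0, shut at -1). A call has exactly 8 rows; each row shifts and turns the pose as measured when the row begins, along the tool's axes as they then stand; what a row does not reach is not made up. A row lasts 1/8 s, in which the tool goes at most 62.5 mm and 10.7 degrees, less where a joint would pass 70% of its speed; a pose out of reach is approached as far as the arm can. A call with a gripper value outside its range is refused whole. The fingers move at their own pace and stop on an object; "grip_force" is the grip in N (left out, the last holds). Time passes only in rows, so rows that do not move let the fingers close, or fill a call up. It gives the time, the measured TCP pose, the force and the opening at its end, in the units of the state.
- ctrl.get_obs(): the state, without advancing time (a new reading comes with each control period).
- ctrl.get_image(name): name is "side" or "top"; returns a dict with "img" (420x560x3 uint8, red, green, blue), "range_z" (420x560 float32, m along the optical axis (not along the pixel's ray), 0 where there is no reading), "mtx" (3x3 intrinsics, pixels), "k1" (the pictures are not rectified: a ray, as slopes to the right and down, at radius r is drawn at 1 + k1 r^2 times it, then the intrinsics apply), "eye" and "attitude" of the camera in the world. Camera axes: x right, y down, z forward; pixel columns grow to the right and rows downward; lengths in m; the calibration is good to about 2 mm. A picture is of the moment at which its call begins.
- ctrl.finish_job(): hands the job in, once; it reports no verdict.
Trained networks look in a picture, given as the dict that the camera call returned (one of the last four; its "shot" number tells which), for a name from the list of things; names that differ only in an ending like _2 or _b are one class to them, and where a whole thing is asked for, a point or a joint stands for the part that bears it (a point fixed in the world has none). Each returns a list of dicts, best first, with "confidence" (0 to 1); they miss things now and then, are a little off and sometimes report something else, mostly with a low value. They report only what shows in the picture. A call takes as long as a camera call. They do not tell look-alikes from the thing itself.
- ctrl.search_frame(picture, target): "extent" ([left, top, width, height] in pixels, round what is visible of it).
- ctrl.spot_point(picture, target): "uv" ([column, row] in pixels: a listed point, or the origin of a listed thing).
The state is a dict: "t": time; "q": joint angles; "dq": joint speeds; "effort": joint torques, N m; "tool_pos": TCP position; "tool_rot": TCP orientation; "contact_force": force on the tool from outside, world axes, zero at the start; "wrist_torque": the same for the moment, N m; "opening": finger opening in m.
Only numpy, scipy, OpenCV 4.12 (cv2) and the standard library are available. Lean on these libraries where they do the work, as an engineer would, in place of code of your own. Each camera call takes 0.05 s, during which the arm holds its last target.

TASK

Close the aquarium media reactor with its red screw cap: set the cap squarely on the threaded neck and, pressing down gently, turn it backward (counter-clockwise seen from above) first, until you feel it drop a step into the thread. Then, still pressing, turn it forward (clockwise) until it is fully home, and let go of it. Never force the thread or press hard, and leave the jar, bottle and magnet as they are.

Things in the scene. Friction and masses are not known exactly. Their poses are not given: they have to be found in the camera images.
- mouth (a point): Centre of the neck's rim, 198.5 mm above the table, on the fixed upright reactor: clear 80 mm tube, 130 mm square black base, white threaded neck on top (vertical axis). Neck 62 mm across, rim coned (54 mm at the top, full width 5 mm lower), thread bands 72 mm across. All heights below are of the cap's skirt edge relative to this rim.
- thread (a point): Point on the neck axis 13 mm below the rim, level of the four thread starts, 90 deg apart: 20-deg gaps in the bands, direction unmarked and different each time (point axes tell nothing). A cap set on rides the band tops at -13 to -17 mm; backward climbs 4 mm in 64 deg to the next gap; forward on top hits an upright stop and jams.
- flange (a point): Point on the neck axis on the flange below the thread, 25.5 mm below the rim. In a gap the cap can be pressed down onto it; from there it turns forward about 68 deg under the bands to the end stop. Let go at home, the spring lifts it against the bands to -24 mm; let go in the gap, it is pushed up and out again.
- plate (a point): Centre, level with the tops of its three round feet, of the grey sprung press plate, 42 mm across, in the neck, as it stands at the start: 12 mm above the rim. The cap's ceiling (24 mm above its skirt edge) pushes it down: it pushes back with about 3 N at first, 7 N with the cap home, 8 N with the cap on the flange.
- cap_grip (a point): Centre of the grip bar across the flat top of the loose red cap (lying skirt down); x along the bar, z up. Bar 60 long (x), 14 thick (y), 28 high; this point is 14 mm above the flat top, 42 above the skirt edge. Cap 87 mm across, 76 inside, 220 g; four inner lugs at the skirt on its x and y axes, 7 wide, 4 high, 65 mm between opposite ones. Grip the bar with 30 to 60 N. Home: 18 mm above point mouth.
- neck (a joint): Twist of the neck in its springy mount (rad, positive counter-clockwise from above, 0 at rest): 2.5 N m per rad, so it shows the turning moment put on the thread. More than 0.24 rad (0.6 N m) either way strips the thread.
- food_jar_mid (a point): Small jar with a blue lid, 54 mm across, 70 mm high, standing on the table; point half-way up. Leave it alone.
- dose_bottle_mid (a point): Dosing bottle with a green label and black cap, 44 mm across, 95 mm high, standing; point 45 mm up. Leave it alone.
- magnet_mid (a point): Black algae magnet lying on the table, 50 x 34 x 25 mm; point 11 mm up. Leave it alone.
Mind the look-alikes: they are no part of the job. Of the things like the part that bears cap_grip, leave any that is yellow; of the rest the smaller one is meant.

How it is judged:
By the outcome, as a careful person would: the job done as asked, in the order asked, and still so for the second after the job is handed in, with the robot touching nothing.
It also fails if it takes over 72 s, if anything falls off the work surface, if the arm or the gripper's body presses on something with over 40 N, if the wrist force passes 120 N, or if a joint passes its speed limit or range.

## Working session

There is one attempt and no reset: what is moved stays moved. The work goes in short steps, Python scripts to look and compute and a tool call to move; the robot and the scene stay as the last step left them, time stands still between calls to the robot, and variables do not carry over. Pictures are saved under pics/ and viewed, and the job is handed in when it is done.

Besides the shell and the picture viewer there is one more tool, called after "Emit:" by a JSON object that holds its "method" and its "body", one argument or row to a line. apply_moves: Moves the arm, as the interface text tells. Its arguments: {"type":"object","properties":{"deltas":{"type":"array"},"grip_force":{"type":"number"}},"required":["deltas"]}

```bash
mkdir -p pics; ls; cat > h.py <<'E'
import numpy as np, cv2
from station import ctrl
def ray(im,uv):
    K=np.array(im['mtx']);k=im['k1']
    d=np.array([(uv[0]-K[0,2])/K[0,0],(uv[1]-K[1,2])/K[1,1]])
    r=np.linalg.norm(d);u=r
    for _ in range(30): u=r/(1+k*u*u)
    return np.array([*(d*(u/r if r>0 else 1)),1.0])
def R(im):
    a=np.array(im['attitude'],float)
    if a.shape==(3,3): return a
    return cv2.Rodrigues(a.reshape(3))[0]
def at_depth(im,uv,z=None):
    if z is None: z=im['range_z'][int(round(uv[1])),int(round(uv[0]))]
    return np.array(im['eye'])+R(im)@(ray(im,uv)*z)
def at_height(im,uv,h):
    d=R(im)@ray(im,uv);e=np.array(im['eye']);return e+d*(h-e[2])/d[2]
def cloud(im):
    K=np.array(im['mtx']);k=im['k1'];v,u=np.mgrid[0:420,0:560]
    dx=(u-K[0,2])/K[0,0];dy=(v-K[1,2])/K[1,1];r=np.hypot(dx,dy);q=r.copy()
    for _ in range(30): q=r/(1+k*q*q)
    s=np.where(r>0,q/np.maximum(r,1e-9),1)
    c=np.dstack([dx*s,dy*s,np.ones_like(dx)])*im['range_z'][...,None]
    return np.array(im['eye'])+c@R(im).T
def save(im,n): cv2.imwrite('pics/'+n,im['img'][...,::-1])
E
python3 - <<'E'
from h import *
o=ctrl.get_obs()
print(o)
for n in('top','side'):
    im=ctrl.get_image(n);save(im,n+'0.png')
    print(n,im['eye'],im['attitude'],im['mtx'],im['k1'])
    for t in('cap_grip','mouth','plate','food_jar_mid','dose_bottle_mid','magnet_mid'):
        for r in ctrl.spot_point(im,t)[:4]: print(t,r,at_depth(im,r['uv']).round(3))
    for r in ctrl.search_frame(im,'cap_grip'):print(r)
E
```

```text
pics
{'t': 0.0, 'q': array([ 1.06795536e+00,  5.33702700e-02,  1.61430441e+00, -8.91154448e-07,
        1.47601924e+00, -1.19001620e-01]), 'dq': array([-0.00109271, -0.00031847, -0.00091571,  0.00111311, -0.00022219,
        0.00064545]), 'effort': array([-9.18812248e-05, -3.93663812e+01, -3.70175922e+01, -1.09520799e-04,
        6.87463616e-03, -3.19847445e-06]), 'tool_pos': array([0.23374555, 0.57896214, 0.2300485 ]), 'tool_rot': array([-0.59911603, -3.08328089,  0.00314219]), 'contact_force': array([-0.33620597,  0.24935446,  0.70414113]), 'wrist_torque': array([0.05176951, 0.04549478, 0.01130119]), 'opening': 0.0853567793772994}
top [0.56887809 0.12230487 1.30048328] [-2.16365174  2.21521743 -0.07177771] [[510.06086368   0.         283.53436645]
 [  0.         510.06086368 211.88587627]
 [  0.           0.           1.        ]] -0.03735845498208526
cap_grip {'uv': [313.3, 139.8], 'confidence': 0.98} [0.825 0.042 0.055]
cap_grip {'uv': [246.9, 244.9], 'confidence': 0.71} [0.57  0.212 0.033]
cap_grip {'uv': [326.6, 272.0], 'confidence': 0.66} [0.501 0.019 0.069]
cap_grip {'uv': [1
[... 675 characters left out ...]
098076528842719
cap_grip {'uv': [233.2, 136.2], 'confidence': 0.64} [0.551 0.465 0.062]
cap_grip {'uv': [368.5, 238.3], 'confidence': 0.62} [0.834 0.037 0.048]
cap_grip {'uv': [256.8, 205.7], 'confidence': 0.56} [0.58  0.191 0.054]
food_jar_mid {'uv': [231.4, 274.1], 'confidence': 0.78} [ 0.491 -0.014  0.064]
dose_bottle_mid {'uv': [277.1, 257.5], 'confidence': 0.74} [0.601 0.006 0.072]
magnet_mid {'uv': [335.2, 271.4], 'confidence': 0.91} [ 0.735 -0.026  0.024]
{'extent': [238.8, 192.4, 35.7, 33.2], 'confidence': 0.9}
{'extent': [214.2, 125.1, 40.1, 34.2], 'confidence': 0.81}
{'extent': [349.3, 226.7, 34.9, 34.8], 'confidence': 0.6}
{'extent': [324.0, 260.4, 24.0, 23.7], 'confidence': 0.45}
```

View pics/top0.png

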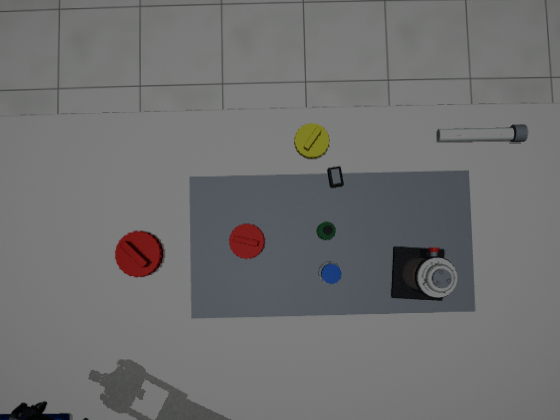

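View pics/side0.png

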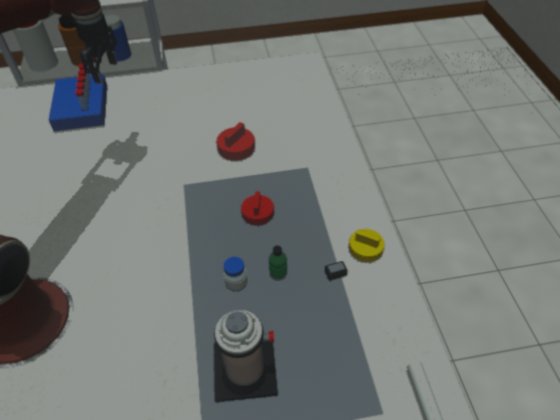

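Candidates in the top view are yellow at (312,141), large red at (139,254) and small red at (247,241). Yellow is excluded, and the smaller red one at (247,241) is the one meant. The reactor neck is at (437,278). Next I'll confirm with a crop and measure.

```bash
python3 - <<'E'
from h import *
T=ctrl.get_image('top');S=ctrl.get_image('side')
c1=cv2.resize(T['img'][200:290,100:290,::-1],None,fx=4,fy=4,interpolation=cv2.INTER_CUBIC)
cv2.imwrite('pics/cropcaps.png',c1)
c2=cv2.resize(T['img'][240:310,385:470,::-1],None,fx=8,fy=8,interpolation=cv2.INTER_CUBIC)
cv2.imwrite('pics/cropneck.png',c2)
c3=cv2.resize(S['img'][290:400,190:300,::-1],None,fx=5,fy=5,interpolation=cv2.INTER_CUBIC)
cv2.imwrite('pics/cropneckS.png',c3)
np.set_printoptions(precision=4,suppress=True)
for nm,im,boxes in(('top',T,dict(cap=(215,270,215,280),big=(220,290,105,170))),('side',S,dict(cap=(180,235,230,285),big=(115,170,205,265)))):
    P=cloud(im);hsv=cv2.cvtColor(im['img'],cv2.COLOR_RGB2HSV)
    red=((hsv[...,0]<10)|(hsv[...,0]>170))&(hsv[...,1]>120)
    for k,(a,b,c,d) in boxes.items():
        m=np.zeros(red.shape,bool);m[a:b,c:d]=red[a:b,c:d]
        p=P[m]; ztop=np.percentile(p[:,2],98)
        print(nm,k,m.sum(),'z pct',np.percentile(p[:,2],[2,25,50,75,98]))
        disc=m&(abs(P[...,2]-0.028)<0.006)
        uv=np.argwhere(m)[:,::-1].astype(np.float32)
        cs,_=cv2.findContours(m.astype(np.uint8),cv2.RETR_EXTERNAL,cv2.CHAIN_APPROX_NONE)
        cc=max(cs,key=cv2.contourArea)
        q=np.array([at_height(im,x,0.02)[:2] for x in cc[:,0].astype(float)])
        (cx,cy),(w,h),an=cv2.fitEllipse((q*1000).astype(np.float32));print('  outline',cx,cy,w,h)
        for lo,hi in((0.045,0.065),(0.05,0.062)):
          bar=m&(P[...,2]>lo)&(P[...,2]<hi+.03); b_=P[bar][:,:2]
          if len(b_)>5:
            mu=b_.mean(0);w_,V=np.linalg.eigh(np.cov((b_-mu).T));print('  bar',lo,len(b_),mu,np.degrees(np.arctan2(V[1,1],V[0,1])),np.sqrt(w_*12))
          pd=P[disc][:,:2];print('  disc',len(pd),pd.mean(0),pd.min(0),pd.max(0))
P=cloud(T); sub=P[240:310,385:470].reshape(-1,3)
print(np.histogram(sub[:,2],bins=np.arange(0,0.24,0.01)))
for lo,hi in((.19,.204),(.204,.216),(.175,.19)):
    s=sub[(sub[:,2]>lo)&(sub[:,2]<hi)];print(lo,len(s),s[:,:2].mean(0),s.min(0),s.max(0))
E
```

```text
top cap 965 z pct [0.0219 0.0265 0.0286 0.0309 0.0586]
  outline 580.54248046875 214.25222778320312 84.7808837890625 86.48540496826172
  bar 0.045 139 [0.5815 0.2136] 76.4039719002872 [0.014  0.0598]
  disc 791 [0.5806 0.2138] [0.5376 0.1698] [0.6226 0.2574]
  bar 0.05 136 [0.5815 0.2137] 76.70176243172571 [0.0139 0.0598]
  disc 791 [0.5806 0.2138] [0.5376 0.1698] [0.6226 0.2574]
top big 1713 z pct [0.0162 0.0346 0.037  0.0398 0.0758]
  outline 554.7384033203125 485.5884094238281 112.27814483642578 118.19419860839844
  bar 0.045 310 [0.556  0.4813] -136.05572438070269 [0.02   0.0788]
  disc 295 [0.5533 0.4765] [0.499  0.4274] [0.6113 0.5418]
  bar 0.05 290 [0.5563 0.4821] -135.87129698190722 [0.0195 0.0774]
  disc 295 [0.5533 0.4765] [0.499  0.4274] [0.6113 0.5418]
side cap 774 z pct [0.0087 0.0249 0.0275 0.03   0.0569]
  outline 581.9312133789062 212.69125366210938 83.70826721191406 105.90269470214844
  bar 0.045 104 [0.5802 0.2085] 75.19446279385068 [0.0144 0.062 ]
  disc 539 [0.5812 0.2072] [0.5386 0.1668] [0.624  0.2527]
  bar 0.05 93 [0.5803 0.2099] 74.98878716487854 [0.014  0.0
[... 324 characters left out ...]
.5356]
  bar 0.05 121 [0.5514 0.4777] -138.15211372623745 [0.0196 0.0775]
  disc 160 [0.5622 0.4649] [0.5029 0.425 ] [0.6103 0.5356]
(array([2219,  937,   28,   31,   30,   31,   30,   31,   34,   33,   32,
         27,   20,   21,   50,   24,  184,  377,  181,  280,  297,   55,
          0]), array([0.  , 0.01, 0.02, 0.03, 0.04, 0.05, 0.06, 0.07, 0.08, 0.09, 0.1 ,
       0.11, 0.12, 0.13, 0.14, 0.15, 0.16, 0.17, 0.18, 0.19, 0.2 , 0.21,
       0.22, 0.23]))
0.19 340 [ 0.4904 -0.2115] [ 0.46   -0.2468  0.1902] [ 0.5211 -0.1818  0.204 ]
0.204 292 [ 0.4893 -0.2145] [ 0.47   -0.2352  0.204 ] [ 0.5087 -0.1936  0.215 ]
0.175 260 [ 0.4918 -0.2065] [ 0.4482 -0.2518  0.1751] [ 0.5314 -0.172   0.19  ]
```

```bash
python3 - <<'E'
from h import *
T=ctrl.get_image('top');S=ctrl.get_image('side')
for im in (T,S):
  for n,h in (('mouth',.1985),('plate',.2105),('thread',.1855),('flange',.173)):
    for r in ctrl.spot_point(im,n): print(n,r,at_height(im,r['uv'],h).round(4))
E
```

```text
(no output)
```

View pics/cropcaps.png

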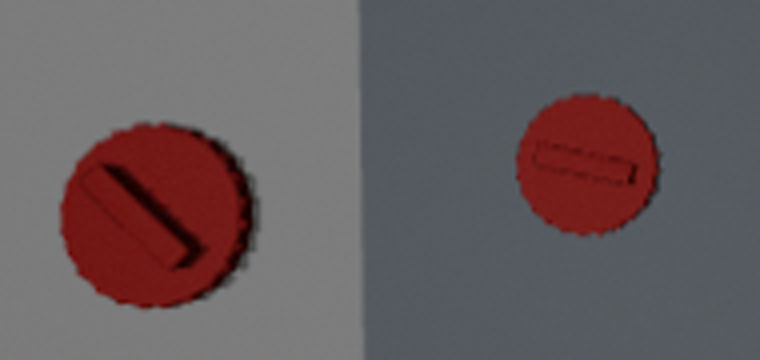

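View pics/cropneck.png

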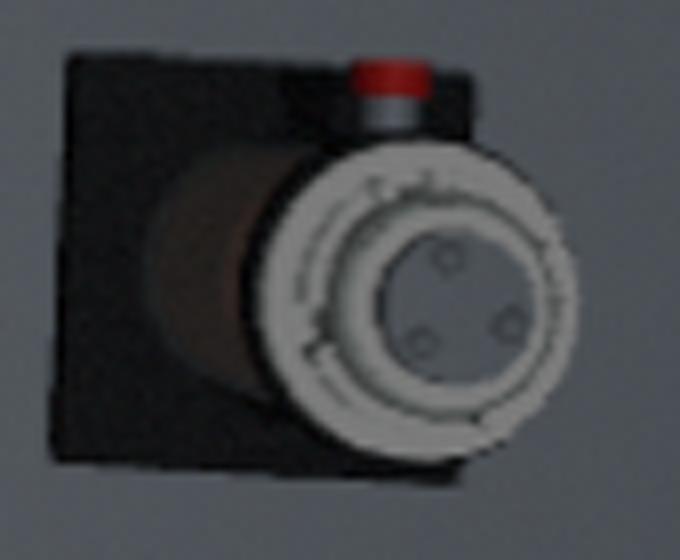

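View pics/cropneckS.png

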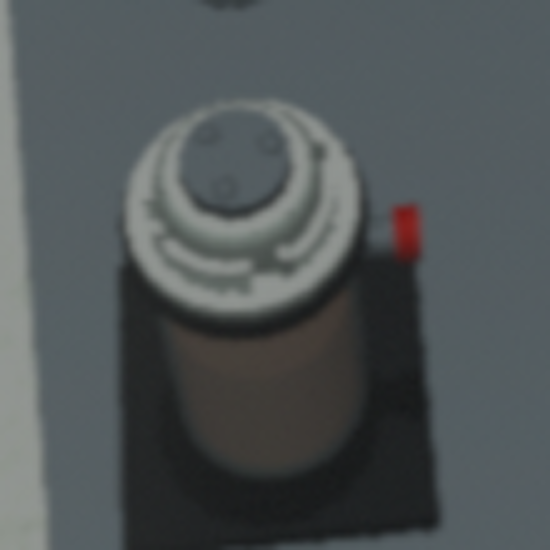

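Confirmed: the small red cap matches (87 mm disc, 60×14 mm bar, top at 57 mm). In the side crop the bands break around (265,262). I'll refine the neck axis and gap directions by unwrapping the thread ring.

```bash
cat >> h.py <<'E'
def project(im,p):
    c=R(im).T@(np.asarray(p)-np.array(im['eye'])); x=c[:2]/c[2]; r2=x@x
    x=x*(1+im['k1']*r2); K=np.array(im['mtx']); return np.array([K[0,0]*x[0]+K[0,2],K[1,1]*x[1]+K[1,2]])
E
python3 - <<'E'
from h import *
np.set_printoptions(precision=4,suppress=True)
for nm in('top','side'):
    im=ctrl.get_image(nm);P=cloud(im);img=im['img'].astype(int)
    near=(np.hypot(P[...,0]-.489,P[...,1]+.213)<.07)
    pl=near&(P[...,2]>.2045)&(P[...,2]<.22)
    cs,_=cv2.findContours(pl.astype(np.uint8),cv2.RETR_EXTERNAL,cv2.CHAIN_APPROX_NONE);cc=max(cs,key=cv2.contourArea)
    q=np.array([at_height(im,x,.209)[:2]*1000 for x in cc[:,0].astype(float)],np.float32)
    print(nm,'plate',cv2.fitEllipse(q), np.median(P[pl][:,2]))
    # white mask: flange outer
    w=near&(P[...,2]>.155)&(P[...,2]<.23)
    print(w.sum(),P[w].min(0),P[w].max(0))
    # flange outline
    cs,_=cv2.findContours(w.astype(np.uint8),cv2.RETR_EXTERNAL,cv2.CHAIN_APPROX_NONE);cc=max(cs,key=cv2.contourArea)
    q=np.array([at_height(im,x,.172)[:2]*1000 for x in cc[:,0].astype(float)],np.float32);print('flange',cv2.fitEllipse(q))
    # base square at z~0.01..
    C=np.array([.4895,-.2145])
    big=cv2.resize(im['img'],None,fx=4,fy=4,interpolation=cv2.INTER_CUBIC)
    a=np.radians(np.arange(0,360,0.5));rows=[]
    for r in np.linspace(.030,.037,15):
      for z in [.1845]:
        pt=np.array([project(im,[C[0]+r*np.cos(t),C[1]+r*np.sin(t),z]) for t in a],np.float32)
        rows.append(cv2.remap(im['img'],pt[None,:,0],pt[None,:,1],cv2.INTER_CUBIC)[0])
    st=np.array(rows)[...,::-1];st=cv2.resize(st,(720,150));cv2.imwrite(f'pics/unw_{nm}.png',st)
    # wider: heights from rim to flange at r=36
    rows=[]
    for z in np.linspace(.195,.172,24):
        pt=np.array([project(im,[C[0]+.0355*np.cos(t),C[1]+.0355*np.sin(t),z]) for t in a],np.float32)
        rows.append(cv2.remap(im['img'],pt[None,:,0],pt[None,:,1],cv2.INTER_CUBIC)[0])
    st2=cv2.resize(np.array(rows)[...,::-1],(720,240))
    cv2.imwrite(f'pics/unwz_{nm}.png',np.clip(np.vstack([st,st2])*1.5,0,255).astype(np.uint8))
E
```

```text
top plate ((489.3295593261719, -214.21762084960938), (39.1080322265625, 41.308929443359375), 4.1458868980407715) 0.20774739675601495
1395 [ 0.4422 -0.2586  0.1551] [ 0.5355 -0.1694  0.2146]
flange ((489.9273376464844, -212.51344299316406), (90.81791687011719, 91.78825378417969), 143.0633544921875)
side plate ((489.4366149902344, -217.58717346191406), (39.74297332763672, 40.6641731262207), 151.3666229248047) 0.20766606916031477
1863 [ 0.4433 -0.2636  0.1552] [ 0.5358 -0.1726  0.2132]
flange ((489.5287170410156, -221.4315185546875), (90.88749694824219, 96.99092102050781), 2.37937068939209)
```

View pics/unwz_top.png

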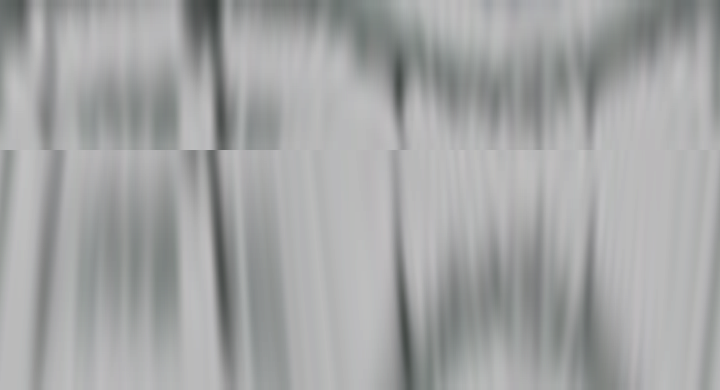

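View pics/unwz_side.png

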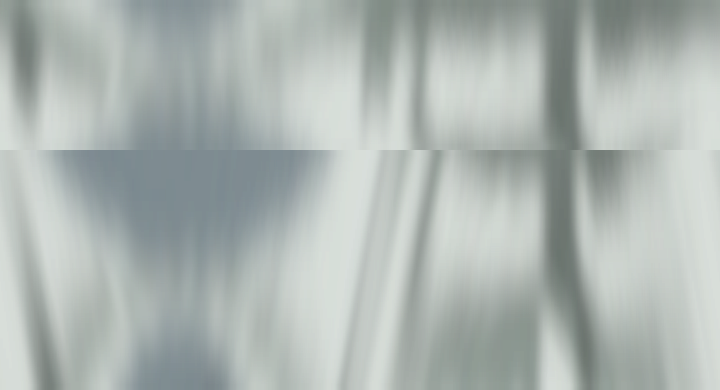

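```bash
cat > plan.py <<'E'
import sys
from h import *
def yaw(Rt): return np.degrees(np.arctan2(Rt[1,1],Rt[0,1]))  # angle of tool y
def plan(x,y,z,ydeg,n=8,g=1.0,nturn=None):
    o=ctrl.get_obs();p=np.array(o['tool_pos']);Rt=cv2.Rodrigues(np.array(o['tool_rot']))[0]
    print('t',o['t'],'pos',p.round(4),'yaw',yaw(Rt).round(2),'tilt',np.degrees(np.arccos(-Rt[2,2])).round(2),'F',o['contact_force'].round(2),'M',o['wrist_torque'].round(3),'open',round(o['opening'],4))
    d=(np.array([x,y,z])-p)/n; dt=((yaw(Rt)-ydeg+180)%360-180)/n
    Rk=Rt.copy()
    for k in range(n):
        print([*(Rk.T@d).round(4).tolist(),round(np.radians(dt),4),g])
        Rk=Rk@cv2.Rodrigues(np.array([0,0,np.radians(dt)]))[0]
    print('per-row mm',np.linalg.norm(d)*1000,'deg',dt)
if __name__=='__main__': 
    a=[float(v) for v in sys.argv[1:]]; plan(*a[:4],n=int(a[4]) if len(a)>4 else 8,g=a[5] if len(a)>5 else 1.0)
E
python3 plan.py 0.581 0.2117 0.12 -14 16
```

```text
t 1.5 pos [0.234  0.5795 0.2313] yaw 68.01 tilt 0.0 F [0.06 0.59 0.41] M [-0.01  -0.057 -0.044] open 0.0852
[-0.0287, -0.0132, 0.007, np.float64(0.0895), 1.0]
[-0.0298, -0.0106, 0.007, np.float64(0.0895), 1.0]
[-0.0306, -0.0079, 0.007, np.float64(0.0895), 1.0]
[-0.0312, -0.0051, 0.007, np.float64(0.0895), 1.0]
[-0.0315, -0.0023, 0.007, np.float64(0.0895), 1.0]
[-0.0316, 0.0005, 0.007, np.float64(0.0895), 1.0]
[-0.0314, 0.0033, 0.007, np.float64(0.0895), 1.0]
[-0.031, 0.0061, 0.007, np.float64(0.0895), 1.0]
[-0.0303, 0.0089, 0.007, np.float64(0.0895), 1.0]
[-0.0294, 0.0116, 0.007, np.float64(0.0895), 1.0]
[-0.0283, 0.0141, 0.007, np.float64(0.0895), 1.0]
[-0.0269, 0.0166, 0.007, np.float64(0.0895), 1.0]
[-0.0253, 0.0189, 0.007, np.float64(0.0895), 1.0]
[-0.0235, 0.0211, 0.007, np.float64(0.0895), 1.0]
[-0.0215, 0.0231, 0.007, np.float64(0.0895), 1.0]
[-0.0194, 0.025, 0.007, np.float64(0.0895), 1.0]
per-row mm 32.3588546254082 deg 5.125560216981938
```

Emit:
{"method": "apply_moves", "body": {
  "deltas": [
    [-0.0287,-0.0132,0.007,0.09,1],
    [-0.0298,-0.0106,0.007,0.09,1],
    [-0.0306,-0.0079,0.007,0.09,1],
    [-0.0312,-0.0051,0.007,0.09,1],
    [-0.0315,-0.0023,0.007,0.09,1],
    [-0.0316,0.0005,0.007,0.09,1],
    [-0.0314,0.0033,0.007,0.09,1],
    [-0.031,0.0061,0.007,0.09,1]
  ],
  "grip_force": 45
}}

```text
t: 2.5
tool_pos: [0.4095, 0.3903, 0.1752]
tool_rot: [1.673, 2.659, 0.006]
contact_force: [0.6, 0.8, -1.0]
opening: 0.0857
```

```bash
python3 plan.py 0.581 0.2117 0.12 -14 8
```

```text
t 2.5 pos [0.4095 0.3903 0.1752] yaw 25.66 tilt 0.23 F [ 0.62  0.83 -0.95] M [0.062 0.031 0.029] open 0.0857
[-0.0294, 0.0096, 0.0069, np.float64(0.0865), 1.0]
[-0.0285, 0.0121, 0.0069, np.float64(0.0865), 1.0]
[-0.0273, 0.0145, 0.0069, np.float64(0.0865), 1.0]
[-0.026, 0.0169, 0.0069, np.float64(0.0865), 1.0]
[-0.0244, 0.019, 0.0069, np.float64(0.0865), 1.0]
[-0.0227, 0.0211, 0.0069, np.float64(0.0865), 1.0]
[-0.0208, 0.023, 0.0069, np.float64(0.0865), 1.0]
[-0.0187, 0.0247, 0.0069, np.float64(0.0865), 1.0]
per-row mm 31.71120053593384 deg 4.956885071423493
```

Emit:
{"method": "apply_moves", "body": {
  "deltas": [
    [-0.0294,0.0096,0.007,0.087,1],
    [-0.0285,0.0121,0.007,0.087,1],
    [-0.0273,0.0145,0.007,0.087,1],
    [-0.026,0.0169,0.007,0.087,1],
    [-0.0244,0.019,0.007,0.087,1],
    [-0.0227,0.0211,0.007,0.087,1],
    [-0.0208,0.023,0.007,0.087,1],
    [-0.0187,0.0247,0.007,0.087,1]
  ]
}}

```text
t: 3.5
tool_pos: [0.5847, 0.2031, 0.1183]
tool_rot: [-2.502, -1.899, -0.01]
contact_force: [1.4, -0.0, -0.4]
opening: 0.0857
```

```bash
python3 plan.py 0.581 0.2117 0.034 -14 8; python3 - <<'E'
from h import *
for n in('top','side'):
    im=ctrl.get_image(n);save(im,n+'1.png')
    p=project(im,[.581,.2117,.042]).astype(int);c=im['img'][p[1]-60:p[1]+60,p[0]-60:p[0]+60,::-1]
    cv2.imwrite('pics/c1'+n+'.png',cv2.resize(c,None,fx=4,fy=4))
a=cv2.imread('pics/c1top.png');b=cv2.imread('pics/c1side.png');cv2.imwrite('pics/c1.png',cv2.resize(np.hstack([a,b]),(800,400)))
E
```

```text
t 3.5 pos [0.5847 0.2031 0.1183] yaw -15.6 tilt 0.38 F [ 1.36 -0.03 -0.39] M [-0.067  0.008  0.027] open 0.0857
[0.0008, -0.0008, 0.0105, np.float64(-0.0035), 1.0]
[0.0009, -0.0008, 0.0105, np.float64(-0.0035), 1.0]
[0.0009, -0.0008, 0.0105, np.float64(-0.0035), 1.0]
[0.0009, -0.0008, 0.0105, np.float64(-0.0035), 1.0]
[0.0009, -0.0008, 0.0105, np.float64(-0.0035), 1.0]
[0.0009, -0.0008, 0.0105, np.float64(-0.0035), 1.0]
[0.0009, -0.0007, 0.0105, np.float64(-0.0035), 1.0]
[0.0009, -0.0007, 0.0105, np.float64(-0.0035), 1.0]
per-row mm 10.604188057004018 deg -0.200372363649727
```

View pics/c1.png

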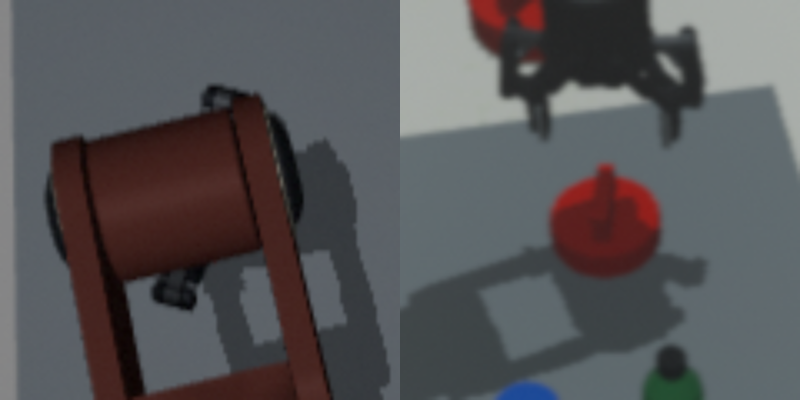

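The crop shows the open fingers straddling the bar, with the cap at side-crop (605,230). Going down.

Emit:
{"method": "apply_moves", "body": {
  "deltas": [
    [0.004,-0.003,0.012,-0.01,1],
    [0.003,-0.003,0.012,-0.01,1],
    [0,0,0.012,0,1],
    [0,0,0.012,0,1],
    [0,0,0.012,0,1],
    [0,0,0.008,0,1],
    [0,0,0.004,0,1],
    [0,0,0,0,1]
  ]
}}

```text
t: 4.6
tool_pos: [0.5787, 0.2132, 0.0397]
tool_rot: [-2.477, -1.93, -0.006]
contact_force: [0.2, -1.0, 0.7]
opening: 0.0852
```

```bash
python3 plan.py 0.581 0.2117 0.032 -14 4
```

```text
t 4.6 pos [0.5787 0.2132 0.0397] yaw -14.15 tilt 0.24 F [ 0.21 -1.01  0.72] M [-0.022  0.02  -0.013] open 0.0852
[-0.0002, 0.0006, 0.0019, np.float64(-0.0007), 1.0]
[-0.0002, 0.0006, 0.0019, np.float64(-0.0007), 1.0]
[-0.0002, 0.0006, 0.0019, np.float64(-0.0007), 1.0]
[-0.0002, 0.0006, 0.0019, np.float64(-0.0007), 1.0]
per-row mm 2.05085694834481 deg -0.03783664679741605
```

Emit:
{"method": "apply_moves", "body": {
  "deltas": [
    [-0.0005,0.0015,0.004,0,1],
    [-0.0005,0.001,0.003,0,1],
    [0,0,0.001,0,1],
    [0,0,0,0,-0.5],
    [0,0,0,0,-1],
    [0,0,0,0,-1],
    [0,0,0,0,-1],
    [0,0,0,0,-1]
  ],
  "grip_force": 50
}}

```text
t: 5.6
tool_pos: [0.5824, 0.2117, 0.0331]
tool_rot: [-2.478, -1.93, -0.01]
contact_force: [1.0, 0.1, -1.4]
opening: 0.0133
```

```bash
python3 plan.py 0.581 0.2117 0.031 -14 4 -1
```

```text
t 5.6 pos [0.5824 0.2117 0.0331] yaw -14.16 tilt 0.37 F [ 0.99  0.12 -1.42] M [ 0.035 -0.089  0.025] open 0.0133
[-0.0001, -0.0003, 0.0005, np.float64(-0.0007), -1.0]
[-0.0001, -0.0003, 0.0005, np.float64(-0.0007), -1.0]
[-0.0001, -0.0003, 0.0005, np.float64(-0.0007), -1.0]
[-0.0001, -0.0003, 0.0005, np.float64(-0.0007), -1.0]
per-row mm 0.6373897240686209 deg -0.038811783773937236
```

Emit:
{"method": "apply_moves", "body": {
  "deltas": [
    [0,0,-0.01,0,-1],
    [0,0,-0.025,0,-1],
    [0,0,-0.035,0,-1],
    [0,0,-0.035,0,-1],
    [0,0,-0.035,0,-1],
    [0,0,-0.035,0,-1],
    [0,0,-0.035,0,-1],
    [0,0,-0.03,0,-1]
  ]
}}

```text
t: 6.6
tool_pos: [0.5768, 0.2096, 0.2752]
tool_rot: [-2.473, -1.926, 0.011]
contact_force: [0.7, 0.4, -2.6]
opening: 0.0132
```

```bash
python3 plan.py 0.4894 -0.2158 0.275 -20 14 -1
```

```text
t 6.6 pos [0.5768 0.2096 0.2752] yaw -14.16 tilt 0.58 F [ 0.68  0.45 -2.6 ] M [ 0.003 -0.009 -0.011] open 0.0132
[-0.031, 0.0014, 0.0, np.float64(0.0073), -1.0]
[-0.031, 0.0016, 0.0, np.float64(0.0073), -1.0]
[-0.031, 0.0018, 0.0, np.float64(0.0073), -1.0]
[-0.0309, 0.0021, 0.0, np.float64(0.0073), -1.0]
[-0.0309, 0.0023, 0.0, np.float64(0.0073), -1.0]
[-0.0309, 0.0025, 0.0, np.float64(0.0073), -1.0]
[-0.0309, 0.0027, 0.0, np.float64(0.0073), -1.0]
[-0.0309, 0.003, 0.0, np.float64(0.0073), -1.0]
[-0.0309, 0.0032, 0.0, np.float64(0.0073), -1.0]
[-0.0308, 0.0034, 0.0, np.float64(0.0073), -1.0]
[-0.0308, 0.0036, 0.0, np.float64(0.0073), -1.0]
[-0.0308, 0.0039, 0.0, np.float64(0.0073), -1.0]
[-0.0307, 0.0041, 0.0, np.float64(0.0073), -1.0]
[-0.0307, 0.0043, 0.0, np.float64(0.0073), -1.0]
per-row mm 31.01694268133531 deg 0.41692034560312713
```

Emit:
{"method": "apply_moves", "body": {
  "deltas": [
    [-0.02,0.001,0,0.007,-1],
    [-0.031,0.0016,0,0.007,-1],
    [-0.031,0.0018,0,0.007,-1],
    [-0.031,0.002,0,0.007,-1],
    [-0.031,0.0023,0,0.007,-1],
    [-0.031,0.0025,0,0.007,-1],
    [-0.031,0.0027,0,0.007,-1],
    [-0.031,0.003,0,0.007,-1]
  ]
}}

```text
t: 7.6
tool_pos: [0.5193, -0.0346, 0.2651]
tool_rot: [-2.522, -1.848, 0.033]
contact_force: [0.8, 0.6, -2.8]
opening: 0.0135
```

```bash
python3 plan.py 0.4894 -0.2158 0.275 -20 6 -1
```

```text
t 7.6 pos [ 0.5193 -0.0346  0.2651] yaw -17.55 tilt 1.49 F [ 0.79  0.57 -2.77] M [-0.044 -0.027 -0.   ] open 0.0135
[-0.0303, 0.0043, -0.0015, np.float64(0.0071), -1.0]
[-0.0303, 0.0045, -0.0015, np.float64(0.0071), -1.0]
[-0.0303, 0.0047, -0.0015, np.float64(0.0071), -1.0]
[-0.0302, 0.005, -0.0015, np.float64(0.0071), -1.0]
[-0.0302, 0.0052, -0.0015, np.float64(0.0071), -1.0]
[-0.0301, 0.0054, -0.0015, np.float64(0.0071), -1.0]
per-row mm 30.658631654389826 deg 0.4082255238221914
```

Emit:
{"method": "apply_moves", "body": {
  "deltas": [
    [-0.03,0.0043,-0.0015,0.007,-1],
    [-0.03,0.0045,-0.0015,0.007,-1],
    [-0.03,0.0047,-0.0015,0.007,-1],
    [-0.03,0.005,-0.0015,0.007,-1],
    [-0.03,0.0052,-0.0015,0.007,-1],
    [-0.02,0.004,-0.0015,0.007,-1],
    [-0.006,0,0,0,-1],
    [0,0,0,0,-1]
  ]
}}

```text
t: 8.6
tool_pos: [0.4748, -0.219, 0.2583]
tool_rot: [-2.553, -1.768, 0.057]
contact_force: [-0.0, 0.4, -2.4]
opening: 0.0132
```

```bash
python3 plan.py 0.4894 -0.2158 0.275 -20 2 -1; python3 plan.py 0.4894 -0.2158 0.275 -20 1 -1;python3 -c "
from h import *
print(ctrl.get_obs()['q'],ctrl.get_obs()['tool_rot'], cv2.Rodrigues(ctrl.get_obs()['tool_rot'])[0][:,2])"
```

```text
t 8.6 pos [ 0.4748 -0.219   0.2583] yaw -20.61 tilt 2.94 F [-0.04  0.43 -2.45] M [-0.026 -0.045  0.057] open 0.0132
[0.004, 0.0058, -0.0087, np.float64(-0.0053), -1.0]
[0.004, 0.0058, -0.0087, np.float64(-0.0053), -1.0]
per-row mm 11.191501870598506 deg -0.3060154976433722
t 8.6 pos [ 0.4748 -0.219   0.2583] yaw -20.61 tilt 2.94 F [-0.04  0.43 -2.45] M [-0.026 -0.045  0.057] open 0.0132
[0.008, 0.0117, -0.0174, np.float64(-0.0107), -1.0]
per-row mm 22.38300374119701 deg -0.6120309952867444
[-0.56383917 -0.17422507  1.78581358 -0.01986563  1.57724708 -0.20399869] [-2.55300936 -1.76786028  0.05706706] [-0.0505245   0.00844542 -0.99868711]
```

Emit:
{"method": "apply_moves", "body": {
  "deltas": [
    [0,0,0,0,-1],
    [0,0,0,0,-1],
    [0,0,0,0,-1],
    [0,0,0,0,-1],
    [0,0,0,0,-1],
    [0,0,0,0,-1],
    [0,0,0,0,-1],
    [0,0,0,0,-1]
  ]
}}

```text
t: 9.6
tool_pos: [0.4751, -0.2167, 0.2579]
tool_rot: [-2.549, -1.772, 0.057]
contact_force: [-0.6, -0.2, -2.8]
opening: 0.0128
```

```bash
cat > st.py <<'E'
from h import *
o=ctrl.get_obs();Rt=cv2.Rodrigues(np.array(o['tool_rot']))[0]
print('t',round(o['t'],2),'p',o['tool_pos'].round(4),'z',Rt[:,2].round(4),'yaw',np.degrees(np.arctan2(Rt[1,1],Rt[0,1])).round(2),'F',o['contact_force'].round(2),'M',o['wrist_torque'].round(3),'q',o['q'].round(4),'dq',np.abs(o['dq']).max().round(4),'op',round(o['opening'],4))
E
python3 st.py
```

```text
t 9.6 p [ 0.4751 -0.2167  0.2579] z [-0.0508  0.0091 -0.9987] yaw -20.42 F [-0.58 -0.23 -2.79] M [ 0.006 -0.056 -0.004] q [-0.5601 -0.1754  1.7875 -0.0193  1.5773 -0.2037] dq 0.0012 op 0.0128
```

Emit:
{"method": "apply_moves", "body": {
  "deltas": [
    [0.005,0.014,-0.02,0,-1],
    [0,0,0,0,-1],
    [0,0,0,0,-1],
    [0,0,0,0,-1],
    [0,0,0,0,-1],
    [0,0,0,0,-1],
    [0,0,0,0,-1],
    [0,0,0,0,-1]
  ]
}}

```text
t: 10.6
tool_pos: [0.4888, -0.2166, 0.2742]
tool_rot: [-2.546, -1.768, 0.061]
contact_force: [0.3, -0.4, -2.9]
opening: 0.0129
```

```bash
python3 st.py
```

```text
t 10.6 p [ 0.4888 -0.2166  0.2742] z [-0.0557  0.0114 -0.9984] yaw -20.46 F [ 0.28 -0.42 -2.87] M [-0.011 -0.108  0.007] q [-0.5462 -0.1481  1.7366 -0.0191  1.6067 -0.1896] dq 0.0022 op 0.0129
```

Emit:
{"method": "apply_moves", "body": {
  "deltas": [
    [0,0.05,0,0,-1],
    [0,0,0,0,-1],
    [0,0,0,0,-1],
    [0,0,0,0,-1],
    [0,-0.006,0,0,-1],
    [0,-0.006,0,0,-1],
    [0,-0.006,0,0,-1],
    [0,0,0,0,-1]
  ]
}}

```text
t: 11.6
tool_pos: [0.5162, -0.2267, 0.2727]
tool_rot: [-2.546, -1.767, 0.062]
contact_force: [0.3, -0.6, -2.6]
opening: 0.0131
```

```bash
python3 st.py
```

```text
t 11.6 p [ 0.5162 -0.2267  0.2727] z [-0.0565  0.0116 -0.9983] yaw -20.48 F [ 0.31 -0.55 -2.65] M [ 0.005 -0.072 -0.01 ] q [-0.5362 -0.0761  1.6728 -0.0189  1.5994 -0.1791] dq 0.0054 op 0.0131
```

Emit:
{"method": "apply_moves", "body": {
  "deltas": [
    [0.03,0,0,0,-1],
    [0.03,0,0,0,-1],
    [0.03,0,0,0,-1],
    [0.03,0,0,0,-1],
    [0,0,0,0,-1],
    [0,0,0,0,-1],
    [0,0,0,0,-1],
    [0,0,0,0,-1]
  ]
}}

```text
t: 12.6
tool_pos: [0.5589, -0.1133, 0.272]
tool_rot: [-2.551, -1.764, 0.061]
contact_force: [0.3, 0.2, -3.1]
opening: 0.0129
```

```bash
python3 st.py
```

```text
t 12.6 p [ 0.5589 -0.1133  0.272 ] z [-0.0548  0.01   -0.9984] yaw -20.69 F [ 0.31  0.17 -3.09] M [-0.085 -0.076  0.024] q [-0.3265 -0.0609  1.6593 -0.0081  1.5983  0.0343] dq 0.0077 op 0.0129
```

```bash
python3 plan.py 0.4894 -0.2158 0.275 -20.7 8 -1|sed -n 2,3p
```

```text
[-0.0151, -0.0036, -0.0, np.float64(0.0), -1.0]
[-0.0151, -0.0036, -0.0, np.float64(0.0), -1.0]
```

Emit:
{"method": "apply_moves", "body": {
  "deltas": [
    [-0.015,-0.0036,0,0,-1],
    [-0.015,-0.0036,0,0,-1],
    [-0.015,-0.0036,0,0,-1],
    [-0.015,-0.0036,0,0,-1],
    [-0.015,-0.0036,0,0,-1],
    [-0.015,-0.0036,0,0,-1],
    [-0.015,-0.0036,0,0,-1],
    [0,0,0,0,-1]
  ]
}}

```text
t: 13.6
tool_pos: [0.4928, -0.2109, 0.275]
tool_rot: [-2.555, -1.76, 0.062]
contact_force: [-0.4, 0.0, -2.2]
opening: 0.0129
```

```bash
python3 st.py
```

```text
t 13.6 p [ 0.4928 -0.2109  0.275 ] z [-0.0548  0.009  -0.9985] yaw -20.9 F [-0.36  0.04 -2.24] M [ 0.027 -0.058  0.008] q [-0.5328 -0.1463  1.7337 -0.0201  1.606  -0.1685] dq 0.0147 op 0.0129
```

Emit:
{"method": "apply_moves", "body": {
  "deltas": [
    [0,0.06,0,0,-1],
    [0,0.06,0,0,-1],
    [0,0.06,0,0,-1],
    [0,0.06,0,0,-1],
    [0,0,0,0,-1],
    [0,0,0,0,-1],
    [0,0,0,0,-1],
    [0,0,0,0,-1]
  ]
}}

```text
t: 14.6
tool_pos: [0.7216, -0.2951, 0.2557]
tool_rot: [-2.547, -1.759, 0.063]
contact_force: [-0.4, 0.4, -2.4]
opening: 0.013
```

```bash
python3 st.py
```

```text
t 14.6 p [ 0.7216 -0.2951  0.2557] z [-0.0593  0.0141 -0.9981] yaw -20.75 F [-0.43  0.43 -2.45] M [-0.058 -0.093 -0.026] q [-0.4782  0.4412  1.1183 -0.0148  1.6412 -0.1169] dq 0.0203 op 0.013
```

Emit:
{"method": "apply_moves", "body": {
  "deltas": [
    [0,-0.06,0,0,-1],
    [0,-0.06,0,0,-1],
    [0,-0.06,0,0,-1],
    [0,0,0,0,-1],
    [0,0,0,0,-1],
    [0,0,0,0,-1],
    [0,0,0,0,-1],
    [0,0,0,0,-1]
  ]
}}

```text
t: 15.6
tool_pos: [0.5482, -0.2294, 0.2687]
tool_rot: [-2.552, -1.762, 0.059]
contact_force: [-0.5, -0.2, -3.0]
opening: 0.0128
```

```bash
python3 st.py
```

```text
t 15.6 p [ 0.5482 -0.2294  0.2687] z [-0.0544  0.0113 -0.9985] yaw -20.77 F [-0.46 -0.21 -3.04] M [-0.037 -0.056  0.022] q [-0.5135 -0.003   1.6082 -0.0169  1.5893 -0.1512] dq 0.0113 op 0.0128
```

Emit:
{"method": "apply_moves", "body": {
  "deltas": [
    [0.03,-0.0045,0.0015,-0.007,-1],
    [0.03,-0.0045,0.0015,-0.007,-1],
    [0.03,-0.0045,0.0015,-0.007,-1],
    [0.03,-0.0045,0.0015,-0.007,-1],
    [0.03,-0.0045,0.0015,-0.007,-1],
    [0.03,-0.0045,0.0015,-0.007,-1],
    [0,0,0,0,-1],
    [0,0,0,0,-1]
  ]
}}

```text
t: 16.6
tool_pos: [0.588, -0.0474, 0.2581]
tool_rot: [-2.513, -1.814, 0.06]
contact_force: [1.1, -0.8, -1.9]
opening: 0.013
```

```bash
python3 st.py
```

```text
t 16.6 p [ 0.588  -0.0474  0.2581] z [-0.0558  0.0111 -0.9984] yaw -18.36 F [ 1.12 -0.77 -1.9 ] M [ 0.022 -0.062 -0.009] q [-2.0630e-01 -6.9000e-03  1.6296e+00 -6.0000e-04  1.5758e+00  1.1400e-01] dq 0.0091 op 0.013
```

```bash
python3 plan.py 0.4894 -0.2158 0.275 -20 6 -1|sed -n 2,7p
```

```text
[-0.0318, -0.0069, -0.0022, np.float64(0.0048), -1.0]
[-0.0319, -0.0068, -0.0022, np.float64(0.0048), -1.0]
[-0.0319, -0.0066, -0.0022, np.float64(0.0048), -1.0]
[-0.0319, -0.0064, -0.0022, np.float64(0.0048), -1.0]
[-0.032, -0.0063, -0.0022, np.float64(0.0048), -1.0]
[-0.032, -0.0061, -0.0022, np.float64(0.0048), -1.0]
```

Emit:
{"method": "apply_moves", "body": {
  "deltas": [
    [-0.031,-0.0069,-0.0022,0.005,-1],
    [-0.031,-0.0068,-0.0022,0.005,-1],
    [-0.031,-0.0066,-0.0022,0.005,-1],
    [-0.031,-0.0064,-0.0022,0.005,-1],
    [-0.031,-0.0063,-0.0022,0.005,-1],
    [-0.03,-0.0061,-0.0022,0.005,-1],
    [0,0,0,0,-1],
    [0,0,0,0,-1]
  ]
}}

```text
t: 17.6
tool_pos: [0.4873, -0.2213, 0.276]
tool_rot: [-2.551, -1.765, 0.063]
contact_force: [-0.5, 0.7, -1.9]
opening: 0.0133
```

```bash
python3 st.py
```

```text
t 17.6 p [ 0.4873 -0.2213  0.276 ] z [-0.0554  0.0091 -0.9984] yaw -20.68 F [-0.47  0.72 -1.89] M [ 0.011 -0.018  0.02 ] q [-0.5541 -0.1484  1.7339 -0.0214  1.608  -0.1938] dq 0.0182 op 0.0133
```

Emit:
{"method": "apply_moves", "body": {
  "deltas": [
    [0,0.05,0,0,-1],
    [0,0.055,0,0,-1],
    [0,0.055,0,0,-1],
    [0,0.04,0.03,0,-1],
    [0,0,0.04,0,-1],
    [0,0,0.045,0,-1],
    [0,0,0.045,0,-1],
    [0,0,0.025,0,-1]
  ]
}}

```text
t: 18.6
tool_pos: [0.6753, -0.2872, 0.0737]
tool_rot: [-2.548, -1.775, 0.058]
contact_force: [0.1, 0.6, -2.6]
opening: 0.0132
```

```bash
python3 st.py
```

```text
t 18.6 p [ 0.6753 -0.2872  0.0737] z [-0.0513  0.008  -0.9987] yaw -20.27 F [ 0.06  0.61 -2.58] M [ 0.022 -0.088 -0.037] q [-0.4968  0.4567  1.4074 -0.0179  1.3265 -0.1385] dq 0.3152 op 0.0132
```

Emit:
{"method": "apply_moves", "body": {
  "deltas": [
    [0,0,0.018,0,-1],
    [0,0,0.01,0,-1],
    [0,0,0.004,0,-1],
    [0,0,0.003,0,-1],
    [0,0,0.003,0,-1],
    [0,0,0.003,0,-1],
    [0,0,0.003,0,-1],
    [0,0,0.003,0,-1]
  ]
}}

```text
t: 19.6
tool_pos: [0.6763, -0.2867, 0.035]
tool_rot: [-2.548, -1.78, 0.055]
contact_force: [-4.7, 2.8, 5.9]
opening: 0.0131
```

```bash
python3 st.py
```

```text
t 19.6 p [ 0.6763 -0.2867  0.035 ] z [-0.0476  0.0062 -0.9988] yaw -20.13 F [-4.69  2.83  5.93] M [0.508 0.635 0.027] q [-0.4956  0.4975  1.4224 -0.018   1.2665 -0.1387] dq 0.014 op 0.0131
```

Emit:
{"method": "apply_moves", "body": {
  "deltas": [
    [0,0,0.005,0,-1],
    [0,0,0.005,0,-1],
    [0,0,0.005,0,-1],
    [0,0,0.005,0,-1],
    [0,0,0.005,0,-1],
    [0,0,0.005,0,-1],
    [0,0,0.005,0,-1],
    [0,0,0.005,0,-1]
  ]
}}

```text
t: 20.6
tool_pos: [0.6819, -0.2904, 0.0344]
tool_rot: [-2.555, -1.79, 0.047]
contact_force: [-9.8, 4.3, 12.7]
opening: 0.0133
```

```bash
python3 st.py
```

```text
t 20.6 p [ 0.6819 -0.2904  0.0344] z [-3.730e-02  4.000e-04 -9.993e-01] yaw -19.99 F [-9.82  4.26 12.7 ] M [0.864 1.228 0.161] q [-0.4963  0.5048  1.4132 -0.0183  1.2567 -0.1417] dq 0.0109 op 0.0133
```

Emit:
{"method": "apply_moves", "body": {
  "deltas": [
    [0,0,0.008,0,-1],
    [0,0,0.008,0,-1],
    [0,0,0.008,0,-1],
    [0,0,0.008,0,-1],
    [0,0,0.008,0,-1],
    [0,0,0.008,0,-1],
    [0,0,0.008,0,-1],
    [0,0,0.008,0,-1]
  ]
}}

```text
t: 21.6
tool_pos: [0.6914, -0.2969, 0.0334]
tool_rot: [-2.565, -1.804, 0.036]
contact_force: [-12.3, 5.5, 22.2]
opening: 0.0132
```

```bash
python3 st.py
```

```text
t 21.6 p [ 0.6914 -0.2969  0.0334] z [-0.0219 -0.0089 -0.9997] yaw -19.78 F [-12.27   5.54  22.18] M [1.305 1.787 0.177] q [-0.4976  0.5188  1.3954 -0.0193  1.2424 -0.1462] dq 0.0189 op 0.0132
```

Emit:
{"method": "apply_moves", "body": {
  "deltas": [
    [0,0,0.008,0,-1],
    [0,0,0.008,0,-1],
    [0,0,0.008,0,-1],
    [0,0,0.008,0,-1],
    [0,0,0.008,0,-1],
    [0,0,0.008,0,-1],
    [0,0,0.008,0,-1],
    [0,0,0.003,0,-1]
  ]
}}

```text
t: 22.6
tool_pos: [0.7037, -0.304, 0.0335]
tool_rot: [2.555, 1.8, -0.017]
contact_force: [-0.2, -0.5, -3.0]
opening: 0.0132
```

```bash
python3 st.py
```

```text
t 22.6 p [ 0.7037 -0.304   0.0335] z [ 1.000e-04 -1.910e-02 -9.998e-01] yaw -19.67 F [-0.17 -0.45 -2.98] M [0.022 0.01  0.022] q [-0.4987  0.5338  1.3743 -0.0177  1.2243 -0.1493] dq 0.014 op 0.0132
```

```bash
python3 - <<'E'
from h import *
im=ctrl.get_image('side');p=project(im,[.704,-.304,.03]).astype(int);print(p)
c=im['img'][p[1]-60:p[1]+60,p[0]-80:p[0]+80,::-1];cv2.imwrite('pics/cap22.png',cv2.resize(c,None,fx=5,fy=5,interpolation=cv2.INTER_CUBIC))
P=cloud(im);hsv=cv2.cvtColor(im['img'],cv2.COLOR_RGB2HSV);red=((hsv[...,0]<8)|(hsv[...,0]>172))&(hsv[...,1]>150)
m=red&(np.hypot(P[...,0]-.704,P[...,1]+.304)<.06)&(P[...,2]>.018)&(P[...,2]<.036)
q=P[m];A=np.c_[q[:,:2]-[.704,-.304],np.ones(len(q))];s=np.linalg.lstsq(A,q[:,2],rcond=None)[0]
for _ in range(5):
    r=abs(q[:,2]-A@s)<.004;s=np.linalg.lstsq(A[r],q[r,2],rcond=None)[0]
print(len(q),r.sum(),'top plane slopes',s, q[:,:2].min(0),q[:,:2].max(0))
E
```

```text
[354 384]
741 664 top plane slopes [ 0.00721219 -0.00612695  0.02885101] [ 0.66214942 -0.34691926] [ 0.74462498 -0.27800317]
```

View pics/cap22.png

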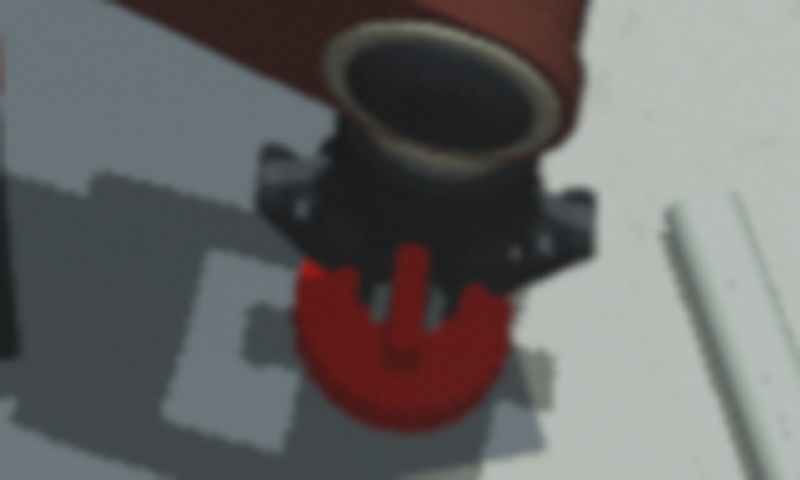

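The cap stands flat (slopes under 0.5°) and centred in the grip at crop (405,340). Lifting and returning to the neck more slowly, watching the tilt.

Emit:
{"method": "apply_moves", "body": {
  "deltas": [
    [0,0,-0.01,0,-1],
    [0,0,-0.025,0,-1],
    [0,0,-0.035,0,-1],
    [0,0,-0.04,0,-1],
    [0,0,-0.04,0,-1],
    [0,0,-0.04,0,-1],
    [0,0,-0.035,0,-1],
    [0,0,-0.015,0,-1]
  ]
}}

```text
t: 23.65
tool_pos: [0.7029, -0.2991, 0.285]
tool_rot: [2.554, 1.799, -0.016]
contact_force: [-0.7, -0.0, -1.2]
opening: 0.0128
```

```bash
python3 st.py;python3 plan.py 0.49 -0.217 0.278 -20 8 -1|tail -9
```

```text
t 23.65 p [ 0.7029 -0.2991  0.285 ] z [ 0.0014 -0.0203 -0.9998] yaw -19.69 F [-0.68 -0.03 -1.23] M [ 0.009  0.027 -0.042] q [-0.4932  0.3467  1.1895 -0.0172  1.5945 -0.15  ] dq 0.1994 op 0.0128
[0.0007, -0.0285, 0.0006, np.float64(0.0007), -1.0]
[0.0007, -0.0285, 0.0006, np.float64(0.0007), -1.0]
[0.0007, -0.0285, 0.0006, np.float64(0.0007), -1.0]
[0.0006, -0.0285, 0.0006, np.float64(0.0007), -1.0]
[0.0006, -0.0285, 0.0006, np.float64(0.0007), -1.0]
[0.0006, -0.0285, 0.0006, np.float64(0.0007), -1.0]
[0.0006, -0.0285, 0.0006, np.float64(0.0007), -1.0]
[0.0006, -0.0285, 0.0006, np.float64(0.0007), -1.0]
per-row mm 28.539742403948342 deg 0.038417346576963496
```

Stable. Moving over the neck.

Emit:
{"method": "apply_moves", "body": {
  "deltas": [
    [0.0007,-0.035,0.0006,0,-1],
    [0.0007,-0.035,0.0006,0,-1],
    [0.0007,-0.035,0.0006,0,-1],
    [0.0007,-0.035,0.0006,0,-1],
    [0.0007,-0.035,0.0006,0,-1],
    [0.0007,-0.035,0.0006,0,-1],
    [0,-0.012,0,0,-1],
    [0,0,0,0,-1]
  ]
}}

```text
t: 24.65
tool_pos: [0.4879, -0.2173, 0.277]
tool_rot: [2.557, 1.8, -0.018]
contact_force: [0.3, 0.3, -1.8]
opening: 0.013
```

```bash
python3 st.py; python3 - <<'E'
from h import *
o=ctrl.get_obs();print(o['tool_pos'])
im=ctrl.get_image('side');p=project(im,[.49,-.217,.22]).astype(int);print(p)
c=im['img'][p[1]-60:p[1]+60,p[0]-80:p[0]+80,::-1];cv2.imwrite('pics/hov.png',cv2.resize(c,None,fx=5,fy=5,interpolation=cv2.INTER_CUBIC))
P=cloud(im);hsv=cv2.cvtColor(im['img'],cv2.COLOR_RGB2HSV);red=((hsv[...,0]<8)|(hsv[...,0]>172))&(hsv[...,1]>150)
zt=o['tool_pos'][2]-.005
m=red&(np.hypot(P[...,0]-.49,P[...,1]+.217)<.06)&(abs(P[...,2]-zt)<.01)
q=P[m];A=np.c_[q[:,:2]-[.49,-.217],np.ones(len(q))];s=np.linalg.lstsq(A,q[:,2],rcond=None)[0]
for _ in range(5):
    r=abs(q[:,2]-A@s)<.003;s=np.linalg.lstsq(A[r],q[r,2],rcond=None)[0]
print(len(q),r.sum(),'slopes',s,q[r][:,:2].min(0),q[r][:,:2].max(0))
E
```

```text
t 24.65 p [ 0.4879 -0.2173  0.277 ] z [-0.0011 -0.0188 -0.9998] yaw -19.7 F [ 0.33  0.29 -1.84] M [0.003 0.01  0.01 ] q [-0.5496 -0.194   1.7717 -0.0166  1.555  -0.2055] dq 0.0078 op 0.013
[ 0.48787273 -0.21728962  0.27704036]
[235 317]
973 863 slopes [-0.00264066 -0.01057555  0.27202589] [ 0.44881643 -0.25956942] [ 0.53130837 -0.1743301 ]
```

View pics/hov.png

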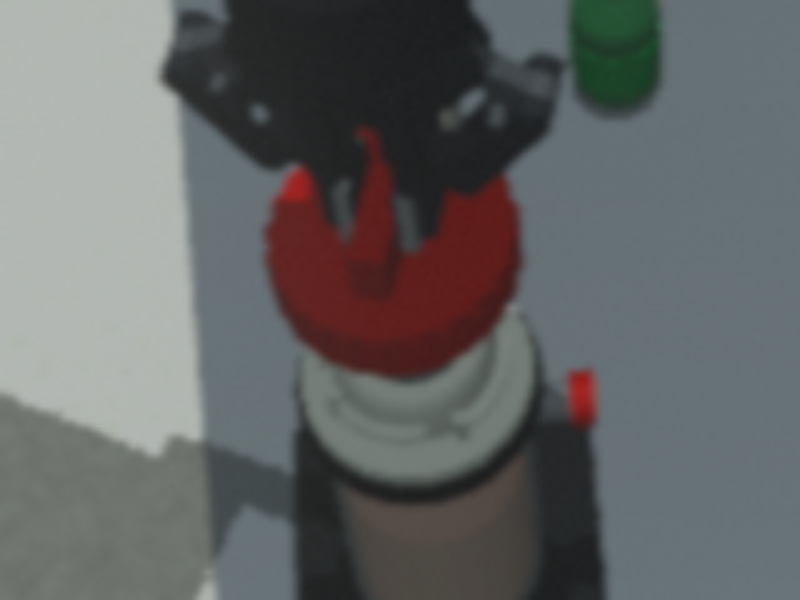

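```bash
python3 - <<'E'
from h import *
im=ctrl.get_image('side')
for px in((440,425),(455,425),(470,437),(335,405)):
    uv=(155+px[0]/5,257+px[1]/5)
    for z in(.185,.18,.175):
        p=at_height(im,uv,z)-[.4894,-.2176,0];print(px,z,np.degrees(np.arctan2(p[1],p[0])).round(1),np.hypot(p[0],p[1]).round(4))
E
```

```text
(440, 425) 0.185 -77.4 0.0318
(440, 425) 0.18 -76.4 0.0293
(440, 425) 0.175 -75.2 0.0268
(455, 425) 0.185 -69.0 0.0343
(455, 425) 0.18 -67.4 0.0319
(455, 425) 0.175 -65.5 0.0296
(470, 437) 0.185 -65.7 0.0414
(470, 437) 0.18 -64.2 0.0391
(470, 437) 0.175 -62.4 0.0369
(335, 405) 0.185 -152.0 0.0338
(335, 405) 0.18 -156.3 0.0329
(335, 405) 0.175 -160.8 0.0322
```

Emit:
{"method": "apply_moves", "body": {
  "deltas": [
    [-0.0005,-0.0005,0.015,0,-1],
    [0,0,0.015,0,-1],
    [0,0,0.01,0,-1],
    [0,0,0.003,0,-1],
    [0,0,0,0,-1],
    [0,0,0,0,-1],
    [0,0,0,0,-1],
    [0,0,0,0,-1]
  ]
}}

```text
t: 25.75
tool_pos: [0.4894, -0.2195, 0.2302]
tool_rot: [2.557, 1.801, -0.019]
contact_force: [0.3, -0.3, -1.7]
opening: 0.0129
```

```bash
python3 st.py; python3 - <<'E'
from h import *
im=ctrl.get_image('side');p=project(im,[.49,-.217,.22]).astype(int)
c=im['img'][p[1]-60:p[1]+60,p[0]-80:p[0]+80,::-1];cv2.imwrite('pics/hov2.png',cv2.resize(c,None,fx=5,fy=5,interpolation=cv2.INTER_CUBIC))
E
```

```text
t 25.75 p [ 0.4894 -0.2195  0.2302] z [-0.0021 -0.018  -0.9998] yaw -19.68 F [ 0.29 -0.29 -1.69] M [-0.     0.071 -0.01 ] q [-0.5517 -0.1635  1.8224 -0.0165  1.475  -0.2067] dq 0.0022 op 0.0129
```

View pics/hov2.png

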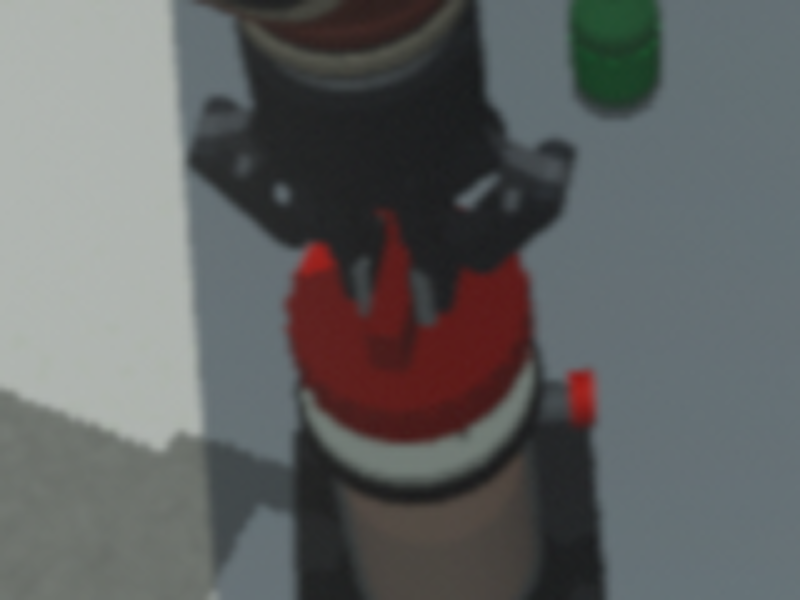

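Emit:
{"method": "apply_moves", "body": {
  "deltas": [
    [0.0016,0.0005,0,0,-1],
    [0,0,0.002,0,-1],
    [0,0,0.002,0,-1],
    [0,0,0.002,0,-1],
    [0,0,0.002,0,-1],
    [0,0,0.002,0,-1],
    [0,0,0,0,-1],
    [0,0,0,0,-1]
  ]
}}

```text
t: 26.8
tool_pos: [0.4902, -0.2181, 0.2194]
tool_rot: [2.558, 1.802, -0.02]
contact_force: [0.7, 1.2, -2.6]
opening: 0.0127
```

```bash
python3 st.py
```

```text
t 26.8 p [ 0.4902 -0.2181  0.2194] z [-0.0028 -0.0177 -0.9998] yaw -19.68 F [ 0.65  1.23 -2.64] M [ 0.028  0.035 -0.036] q [-0.5487 -0.1556  1.8335 -0.0167  1.4568 -0.2033] dq 0.0036 op 0.0127
```

Emit:
{"method": "apply_moves", "body": {
  "deltas": [
    [0,0,0.0015,0,-1],
    [0,0,0.0015,0,-1],
    [0,0,0.0015,0,-1],
    [0,0,0.0015,0,-1],
    [0,0,0.0015,0,-1],
    [0,0,0.0015,0,-1],
    [0,0,0.0015,0,-1],
    [0,0,0.0015,0,-1]
  ]
}}

```text
t: 27.8
tool_pos: [0.4904, -0.2183, 0.2173]
tool_rot: [2.556, 1.801, -0.019]
contact_force: [-4.3, 1.8, 5.9]
opening: 0.0128
```

```bash
python3 st.py
```

```text
t 27.8 p [ 0.4904 -0.2183  0.2173] z [-0.0016 -0.0188 -0.9998] yaw -19.66 F [-4.32  1.75  5.94] M [ 0.569  0.89  -0.009] q [-0.5485 -0.1547  1.8362 -0.017   1.4516 -0.2034] dq 0.003 op 0.0128
```

Emit:
{"method": "apply_moves", "body": {
  "deltas": [
    [0,0,0.0018,-0.06,-1],
    [0,0,0.0018,-0.06,-1],
    [0,0,0.0018,-0.06,-1],
    [0,0,0.0018,-0.06,-1],
    [0,0,0.0018,-0.06,-1],
    [0,0,0.0018,-0.06,-1],
    [0,0,0.0018,0,-1],
    [0,0,0.0018,0,-1]
  ]
}}

```text
t: 28.8
tool_pos: [0.4916, -0.2178, 0.2181]
tool_rot: [2.185, 2.236, -0.017]
contact_force: [-5.1, 3.4, 7.8]
opening: 0.013
```

```bash
python3 st.py
```

```text
t 28.8 p [ 0.4916 -0.2178  0.2181] z [ 0.0034 -0.0182 -0.9998] yaw 1.35 F [-5.11  3.4   7.81] M [ 0.669  0.997 -0.248] q [-0.5483 -0.156   1.8361 -0.0139  1.4491 -0.5701] dq 0.0053 op 0.013
```

Emit:
{"method": "apply_moves", "body": {
  "deltas": [
    [0,0,0.0018,-0.05,-1],
    [0,0,0.0018,-0.05,-1],
    [0,0,0.0018,0,-1],
    [0,0,0.0018,-0.05,-1],
    [0,0,0.0018,0,-1],
    [0,0,0.0018,0,-1],
    [0,0,0.0018,0,-1],
    [0,0,0.0018,0,-1]
  ]
}}

```text
t: 29.8
tool_pos: [0.4919, -0.2172, 0.218]
tool_rot: [2.012, 2.393, -0.015]
contact_force: [-4.3, 2.4, 7.4]
opening: 0.0127
```

```bash
python3 st.py
```

```text
t 29.8 p [ 0.4919 -0.2172  0.218 ] z [ 0.0054 -0.0168 -0.9998] yaw 9.89 F [-4.27  2.43  7.4 ] M [ 0.696  1.095 -0.274] q [-0.5482 -0.1567  1.8369 -0.0116  1.448  -0.7195] dq 0.0073 op 0.0127
```

Emit:
{"method": "apply_moves", "body": {
  "deltas": [
    [0,0,0.0018,-0.05,-1],
    [0,0,0.0018,0,-1],
    [0,0,0.0018,-0.05,-1],
    [0,0,0.0018,0,-1],
    [0,0,0.0018,-0.05,-1],
    [0,0,0.0018,0,-1],
    [0,0,0.0018,0,-1],
    [0,0,0.0018,0,-1]
  ]
}}

```text
t: 30.8
tool_pos: [0.4912, -0.2182, 0.2119]
tool_rot: [1.832, 2.534, -0.02]
contact_force: [-4.1, 1.9, 6.9]
opening: 0.0131
```

```bash
python3 st.py
```

```text
t 30.8 p [ 0.4912 -0.2182  0.2119] z [ 0.0044 -0.0191 -0.9998] yaw 18.29 F [-4.14  1.95  6.86] M [ 0.41   0.999 -0.242] q [-0.5491 -0.153   1.8439 -0.0141  1.437  -0.8665] dq 0.0093 op 0.0131
```

It dropped 6 mm into the gap. Pressing on to the flange.

Emit:
{"method": "apply_moves", "body": {
  "deltas": [
    [0,0,0.002,0.015,-1],
    [0,0,0.002,0.015,-1],
    [0,0,0.002,0,-1],
    [0,0,0.002,0,-1],
    [0,0,0.002,0,-1],
    [0,0,0.002,0,-1],
    [0,0,0.002,0,-1],
    [0,0,0.002,0,-1]
  ]
}}

```text
t: 31.8
tool_pos: [0.4912, -0.2183, 0.2075]
tool_rot: [1.882, 2.497, -0.02]
contact_force: [-6.2, 4.5, 10.1]
opening: 0.0134
```

```bash
python3 st.py
```

```text
t 31.8 p [ 0.4912 -0.2183  0.2075] z [ 0.0044 -0.0195 -0.9998] yaw 15.99 F [-6.25  4.53 10.14] M [ 0.656  1.288 -0.143] q [-0.5491 -0.1499  1.8485 -0.0145  1.4291 -0.8263] dq 0.0024 op 0.0134
```

Emit:
{"method": "apply_moves", "body": {
  "deltas": [
    [0,0,0.003,0,-1],
    [0,0,0.003,0,-1],
    [0,0,0.003,0,-1],
    [0,0,0.003,0.05,-1],
    [0,0,0.003,0.05,-1],
    [0,0,0.003,0.05,-1],
    [0,0,0.003,0,-1],
    [0,0,0.003,0,-1]
  ]
}}

```text
t: 32.8
tool_pos: [0.4914, -0.2189, 0.2074]
tool_rot: [2.074, 2.336, -0.02]
contact_force: [-9.5, 4.1, 14.4]
opening: 0.0132
```

```bash
python3 st.py
```

```text
t 32.8 p [ 0.4914 -0.2189  0.2074] z [ 0.0053 -0.0216 -0.9998] yaw 6.8 F [-9.53  4.15 14.38] M [0.975 1.633 0.112] q [-0.5492 -0.1499  1.8488 -0.0159  1.427  -0.6658] dq 0.0042 op 0.0132
```

Emit:
{"method": "apply_moves", "body": {
  "deltas": [
    [0,0,0.0022,0.06,-1],
    [0,0,0.0022,0.06,-1],
    [0,0,0.0022,0.06,-1],
    [0,0,0.0022,0.06,-1],
    [0,0,0.0022,0.06,-1],
    [0,0,0.0022,0.06,-1],
    [0,0,0.0022,0.06,-1],
    [0,0,0.0022,0,-1]
  ]
}}

```text
t: 33.8
tool_pos: [0.4897, -0.2201, 0.2074]
tool_rot: [2.526, 1.833, -0.022]
contact_force: [-5.8, 3.5, 11.7]
opening: 0.0131
```

```bash
python3 st.py
```

```text
t 33.8 p [ 0.4897 -0.2201  0.2074] z [ 3.000e-04 -2.480e-02 -9.997e-01] yaw -18.08 F [-5.85  3.5  11.72] M [0.853 1.275 0.306] q [-0.5501 -0.1504  1.8492 -0.0212  1.4296 -0.2316] dq 0.0056 op 0.0131
```

Emit:
{"method": "apply_moves", "body": {
  "deltas": [
    [0.0006,-0.0006,0.0018,0.05,-1],
    [0.0006,-0.0006,0.0018,0.05,-1],
    [0.0006,-0.0006,0.0018,0.05,-1],
    [0.0004,-0.0006,0.0018,0.05,-1],
    [0.0004,-0.0006,0.0018,0.05,-1],
    [0.0004,-0.0006,0.0018,0.05,-1],
    [0.0004,-0.0006,0.0018,0,-1],
    [0.0004,-0.0006,0.0018,0,-1]
  ]
}}

```text
t: 34.8
tool_pos: [0.4882, -0.2195, 0.2079]
tool_rot: [2.767, 1.41, -0.02]
contact_force: [-5.2, 0.6, 8.1]
opening: 0.0127
```

```bash
python3 st.py
```

```text
t 34.8 p [ 0.4882 -0.2195  0.2079] z [ 0.0045 -0.0377 -0.9993] yaw -35.98 F [-5.16  0.6   8.07] M [0.329 0.999 0.133] q [-0.5459 -0.1611  1.858  -0.0303  1.4213  0.0866] dq 0.0115 op 0.0127
```

Emit:
{"method": "apply_moves", "body": {
  "deltas": [
    [0,0,0.002,0.04,-1],
    [0,0,0.002,0.04,-1],
    [0,0,0.002,0.04,-1],
    [0,0,0.002,0.04,-1],
    [0,0,0.002,0,-1],
    [0,0,0.002,0,-1],
    [0,0,0.002,0,-1],
    [0,0,0.002,0,-1]
  ]
}}

```text
t: 35.8
tool_pos: [0.4874, -0.2193, 0.2079]
tool_rot: [2.876, 1.177, -0.019]
contact_force: [-6.9, 2.0, 9.7]
opening: 0.0129
```

```bash
python3 st.py
```

```text
t 35.8 p [ 0.4874 -0.2193  0.2079] z [ 0.002  -0.0364 -0.9993] yaw -45.46 F [-6.87  2.01  9.75] M [0.763 1.31  0.173] q [-0.5462 -0.1611  1.8581 -0.0304  1.424   0.2518] dq 0.0044 op 0.0129
```

Emit:
{"method": "apply_moves", "body": {
  "deltas": [
    [0,0,0.002,0.04,-1],
    [0,0,0.002,0.04,-1],
    [0,0,0.002,0.03,-1],
    [0,0,0.002,0,-1],
    [0,0,0.002,0,-1],
    [0,0,0.002,0,-1],
    [0,0,0.002,0,-1],
    [0,0,0.002,0,-1]
  ]
}}

```text
t: 36.8
tool_pos: [0.487, -0.2192, 0.2078]
tool_rot: [2.938, 1.012, -0.017]
contact_force: [-7.2, 2.4, 10.8]
opening: 0.0133
```

```bash
python3 st.py
```

```text
t 36.8 p [ 0.487  -0.2192  0.2078] z [ 7.000e-04 -3.550e-02 -9.994e-01] yaw -51.96 F [-7.16  2.38 10.75] M [0.816 1.216 0.297] q [-0.5466 -0.1609  1.858  -0.0303  1.4255  0.3647] dq 0.0018 op 0.0133
```

Emit:
{"method": "apply_moves", "body": {
  "deltas": [
    [0,0,0.002,0.03,-1],
    [0,0,0.002,0.03,-1],
    [0,0,0.002,0,-1],
    [0,0,0.002,0,-1],
    [0,0,0.002,0,-1],
    [0,0,0.002,0,-1],
    [0,0,0.002,0,-1],
    [0,0,0.002,0,-1]
  ]
}}

```text
t: 37.8
tool_pos: [0.4869, -0.2192, 0.2077]
tool_rot: [2.968, 0.923, -0.016]
contact_force: [-6.2, 1.9, 10.6]
opening: 0.0133
```

```bash
python3 st.py
```

```text
t 37.8 p [ 0.4869 -0.2192  0.2077] z [ 1.000e-04 -3.440e-02 -9.994e-01] yaw -55.43 F [-6.19  1.89 10.55] M [0.884 1.262 0.331] q [-0.5469 -0.1605  1.8577 -0.0296  1.4264  0.4248] dq 0.0036 op 0.0133
```

Emit:
{"method": "apply_moves", "body": {
  "deltas": [
    [0,0,0.0018,0.04,-1],
    [0,0,0.0018,0.04,-1],
    [0,0,0.0018,0,-1],
    [0,0,0.0018,0,-1],
    [0,0,0.0018,0,-1],
    [0,0,0.0018,0,-1],
    [0,0,0.0018,0,-1],
    [0,0,0.0018,0,-1]
  ]
}}

```text
t: 38.8
tool_pos: [0.4867, -0.219, 0.2077]
tool_rot: [3.004, 0.804, -0.014]
contact_force: [-6.2, 1.1, 9.5]
opening: 0.013
```

```bash
python3 st.py
```

```text
t 38.8 p [ 0.4867 -0.219   0.2077] z [-8.000e-04 -3.290e-02 -9.995e-01] yaw -60.01 F [-6.24  1.07  9.5 ] M [0.846 1.227 0.36 ] q [-0.5473 -0.1602  1.8575 -0.0287  1.4279  0.5041] dq 0.0021 op 0.013
```

Emit:
{"method": "apply_moves", "body": {
  "deltas": [
    [0,0,0.0016,0.03,-1],
    [0,0,0.0016,0.03,-1],
    [0,0,0.0016,0,-1],
    [0,0,0.0016,0,-1],
    [0,0,0.0016,0,-1],
    [0,0,0.0016,0,-1],
    [0,0,0.0016,0,-1],
    [0,0,0.0016,0,-1]
  ]
}}

```text
t: 39.8
tool_pos: [0.4865, -0.2187, 0.2076]
tool_rot: [3.028, 0.717, -0.014]
contact_force: [-6.4, 2.8, 8.3]
opening: 0.013
```

```bash
python3 st.py
```

```text
t 39.8 p [ 0.4865 -0.2187  0.2076] z [-0.0017 -0.0313 -0.9995] yaw -63.34 F [-6.35  2.78  8.35] M [0.812 1.219 0.477] q [-0.5475 -0.1598  1.8572 -0.0278  1.4294  0.5618] dq 0.0023 op 0.013
```

Torque jumped 0.12 N·m over 3.3°, which is the stiffness of the neck spring, so the cap is on the end stop (about 65° of travel relative to the neck, with 0.48 N·m on the thread). Next I'll unwind the neck's spring twist with the cap still held, ease the press and let go.

Emit:
{"method": "apply_moves", "body": {
  "deltas": [
    [0,0,0.0016,-0.04,-1],
    [0,0,0.0016,-0.04,-1],
    [0,0,0.0015,-0.04,-1],
    [0,0,0.0015,-0.03,-1],
    [0,0,0.001,0,-1],
    [0,0,0.0005,0,-1],
    [0,0,0,0,-1],
    [0,0,0,0,-1]
  ]
}}

```text
t: 40.8
tool_pos: [0.487, -0.2191, 0.2077]
tool_rot: [2.965, 0.946, -0.014]
contact_force: [-2.4, 1.1, 2.9]
opening: 0.0131
```

```bash
python3 st.py
```

```text
t 40.8 p [ 0.487  -0.2191  0.2077] z [ 0.     -0.0307 -0.9995] yaw -54.59 F [-2.44  1.11  2.91] M [0.518 0.739 0.076] q [-0.5483 -0.1593  1.8566 -0.0264  1.4282  0.4082] dq 0.0015 op 0.0131
```

Emit:
{"method": "apply_moves", "body": {
  "deltas": [
    [0,0,0,0,-0.5],
    [0,0,0,0,-0.1],
    [0,0,0,0,0.2],
    [0,0,0,0,0.4],
    [0,0,0,0,0.4],
    [0,0,0,0,0.4],
    [0,0,0,0,0.4],
    [0,0,-0.01,0,0.4]
  ]
}}

```text
t: 41.8
tool_pos: [0.4877, -0.2189, 0.2158]
tool_rot: [2.964, 0.945, -0.012]
contact_force: [0.4, 0.1, 0.0]
opening: 0.0598
```

```bash
python3 st.py
```

```text
t 41.8 p [ 0.4877 -0.2189  0.2158] z [ 0.0019 -0.0313 -0.9995] yaw -54.61 F [0.4  0.14 0.02] M [0.058 0.02  0.058] q [-0.5475 -0.1649  1.848  -0.0259  1.4406  0.4089] dq 0.1484 op 0.0598
```

Emit:
{"method": "apply_moves", "body": {
  "deltas": [
    [0,0,-0.02,0,0.4],
    [0,0,-0.03,0,0.4],
    [0,0,-0.04,0,0.4],
    [0.03,0,-0.04,0,0.4],
    [0.05,0,-0.02,0,0.4],
    [0.05,0,0,0,0.4],
    [0.05,0,0,0,0.4],
    [0.03,0,0,0,0.4]
  ]
}}

```text
t: 42.8
tool_pos: [0.6641, -0.0909, 0.3864]
tool_rot: [2.954, 0.934, 0.013]
contact_force: [-0.6, 0.2, 0.2]
opening: 0.0596
```

```bash
python3 st.py; python3 - <<'E'
from h import *
for n in('side','top'):
    im=ctrl.get_image(n);save(im,n+'F.png');p=project(im,[.49,-.217,.2]).astype(int)
    c=im['img'][max(0,p[1]-50):p[1]+50,p[0]-50:p[0]+50,::-1];cv2.imwrite('pics/fin_'+n+'.png',cv2.resize(c,(400,400),interpolation=cv2.INTER_CUBIC))
    P=cloud(im);hsv=cv2.cvtColor(im['img'],cv2.COLOR_RGB2HSV);red=((hsv[...,0]<8)|(hsv[...,0]>172))&(hsv[...,1]>130)
    m=red&(np.hypot(P[...,0]-.49,P[...,1]+.217)<.05)&(P[...,2]>.19)&(P[...,2]<.212)
    q=P[m]
    if len(q)<20: print(n,len(q));continue
    A=np.c_[q[:,:2]-[.49,-.217],np.ones(len(q))]
    r=np.ones(len(q),bool)
    for _ in range(6):
        s=np.linalg.lstsq(A[r],q[r,2],rcond=None)[0];r=abs(q[:,2]-A@s)<.003
    print(n,len(q),r.sum(),'slopes,top z',s,q[r][:,:2].min(0),q[r][:,:2].max(0))
    b=red&(np.hypot(P[...,0]-.49,P[...,1]+.217)<.05)&(P[...,2]>.216)&(P[...,2]<.25);b_=P[b][:,:2];mu=b_.mean(0);w,V=np.linalg.eigh(np.cov((b_-mu).T));print('bar',len(b_),mu,np.degrees(np.arctan2(V[1,1],V[0,1])),P[b][:,2].max())
a=cv2.imread('pics/fin_side.png');b=cv2.imread('pics/fin_top.png');cv2.imwrite('pics/fin.png',np.hstack([a,b]))
E
```

```text
t 42.8 p [ 0.6641 -0.0909  0.3864] z [ 0.0212 -0.0389 -0.999 ] yaw -54.89 F [-0.61  0.16  0.19] M [0.008 0.064 0.005] q [-0.2331  0.0974  1.3125 -0.0333  1.7019  0.7202] dq 0.4678 op 0.0596
side 1351 1120 slopes,top z [-0.00571074 -0.00446737  0.20300465] [ 0.44608105 -0.26203865] [ 0.53271995 -0.17562361]
bar 344 [ 0.48898201 -0.22123273] -143.43087461355444 0.2355425202820507
top 2
```

View pics/fin.png

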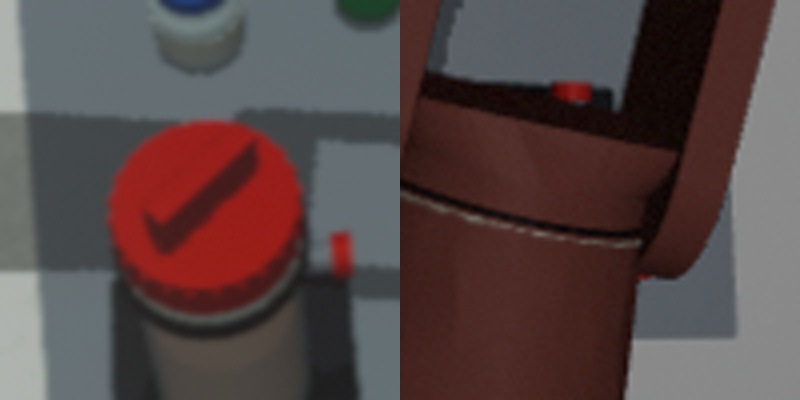

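View pics/topF.png

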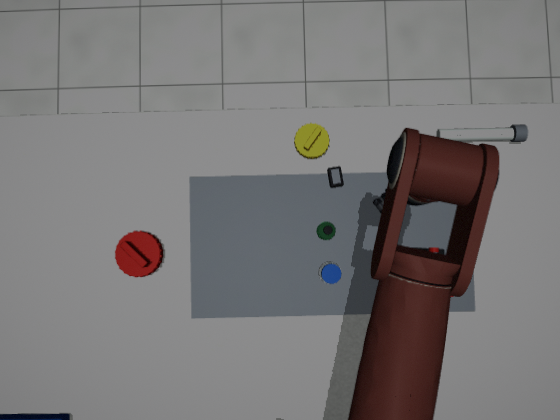

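```bash
python3 -c "
from station import ctrl
print(ctrl.get_obs()['t'],abs(ctrl.get_obs()['dq']).max(),ctrl.get_obs()['contact_force']); print(ctrl.finish_job())"
```

```text
42.9 0.04520746593351038 [-0.06797758 -0.04430528  0.69688242]
the job is handed in; nothing more can be done
None
```

The small red cap is on the reactor and fully home, the gripper is clear of it, and the job was handed in at 42.9 s.

**What I did:**
- I set the cap on the bands, which held it at about −14 mm.
- I turned it backward about 38° while pressing gently, until it dropped 6 mm into a gap, then pressed it down to the flange.
- I turned it forward until the torque rose at the neck spring's rate, reading 0.48 N·m against the 0.6 N·m limit. I took that as the end stop.
- I eased off the neck's twist with the cap still held, then let go.

**Last checks:**
- **Height:** In the side picture the cap is level to within about 0.5°. Its skirt edge is at about −23.5 mm, against −24 mm expected at home.
- **Angle:** The bar points at 36.6°, and I predicted 37.1° at home.
- **Other things:** In the top picture the jar, bottle, magnet and the other two caps stand where they were.

**What did not go to plan:**
- **Tool tilt:** The tool had tilted about 3° after carrying the cap to the neck, and I did not find out why. I levelled it by pressing the cap on the empty table with up to about 25 N. A tilt of 1–2° remained in the tool, but the cap itself stayed level.
- **Travel to the stop:** I measured about 65° relative to the neck, slightly under the 68° stated. Where in the gap the cap started could account for that.
- **Top view:** The arm blocked the top camera's view of the cap, so the height and angle checks rest on the side camera alone.

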